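# Hang the full sample can on the check balance

## Task

One of the three closed sample cans is full and the other two are empty; they look alike, so find the full one by its weight. Hang the full can by its handle on the hook of the check balance, with the hook in the small bend at the middle of the handle, letting the load down gently by hand until the beam has come down onto its stop, never letting the beam slam, and leave the can hanging free and plumb. Leave the two empty cans standing upright where they stood, and do not disturb the flask, pot and bottles around.

Things in the scene. Friction and masses are not known exactly. Their poses are not given: they have to be found in the camera images.
- can_a: Closed aluminium can, blue slip lid, paper band, 72 mm across (91 mm over the handle rivets), lid top 78 mm high; the three cans look the same. Full about 0.5 to 0.7 kg, empty about 0.2 kg; which one is full differs each time. Rigid upright stirrup handle of 6 mm steel rod in the can's y-z plane, legs at y = -43 and +43 mm. Origin: centre of the underside, z up
- can_b: second can, the same
- can_c: third can, the same
- can_a_seat (a point): Rod axis at the top of the small upward bend in the middle of can_a's handle, 141 mm above the can's foot. From 8.5 to 36 mm either side of it (along y) the crown is straight, axis 135 mm high, with black flat-sided grips 25 mm long, 10 wide, 14 high, 12 to 37 mm off the middle: pinch one, fingers closing along the can's x; the bend stays free for the hook. 54 mm clear under it. Axes as the can's
- can_b_seat (a point): the same on can_b
- can_c_seat (a point): the same on can_c
- balance: Check balance, fixed: grey base 210 x 100 mm (150 mm in front of the column to 60 mm behind, top 20 mm high), column 22 mm thick, pivot 250 mm high between cheeks (top 264 mm). A 6 mm rod runs level from the pivot to the -x side and ends in an upturned hook in the x-z plane; brass counterweight behind. Origin: foot of the column, under the pivot; -x is where the hook points, z up
- hook_seat (a point): Where the handle's rod axis comes to lie in the hook, 6 mm over the hook rod's axis at the bottom of its bend; 125 mm in front of the pivot, 242 mm high, beam level. The tip stands 20 mm further in front (-x), its top 15 mm above this point; 27 mm behind this point the rod's top is 11 mm above it. The handle goes over the tip from the front, then down. Axes as the balance's; moves with the beam
- beam (a joint): tilt of the beam, rad: 0 level (unloaded or with an empty can), 0.14 hook end fully down on its stop (about 17 mm lower at the hook); a full can tips it, an empty one does not
- conical_flask: bystander: small glass conical flask, 71 mm wide, 101 mm high, origin under its centre
- sample_pot: bystander: white pot with teal screw lid, 55 mm wide, 88 mm high, origin under its centre
- amber_bottle: bystander: amber reagent bottle with black cap, 60 mm wide, 131 mm high, origin under its centre

How it is judged:
By the outcome, as a careful person would: the job done as asked, in the order asked, and still so for the second after the job is handed in, with the robot touching nothing.
It also fails if it takes over 67 s, if anything falls off the work surface, if the arm or the gripper's body presses on something with over 40 N, if the wrist force passes 120 N, or if a joint passes its speed limit or range.

## Robot

A 6-joint arm with a two-finger parallel gripper is mounted at the origin on the work surface; the furniture and walls round the work are solid. World frame = base frame: x ahead of the robot, y to its left, z up, the work surface at z = 0. Lengths are in m, angles in rad, forces in N, time in s.
With the tool pointing down it reaches from about 0.25 to 0.8 m from the base axis. Payload 3.9 kg.
Tool frame: the origin (TCP) lies at the centre of the arm's flange, where the gripper is bolted on; the fingertips stand 173 mm ahead of it and the grasp point (between the pads) lies 155 mm ahead of it; z points along the fingers, y is the direction in which the jaws open and shut (so a half turn about z gives the same grasp; the last joint's range is limited). The gripper opens to 85 mm and grips with 20 to 120 N. Pads are 22 mm wide; open, the fingers measure 114 mm over their backs; the gripper's body (76 mm by 85 mm) begins 54 mm behind the grasp point. The pads swing forward as they close: fully open they stand 13 mm farther back than shut.
Start: joints at [1.288, 0.26, -0.138, 1.173, 0, 1.571], TCP at [0.146, 0.504, 0.405] pointing down, gripper open.
Joint ranges: [-2.78, 2.78], [-0.83, 1.72], [-1.28, 1.37], [-1.9, 2.12], [-1.57, 1.48], [-3.14, 3.14]. Speed limits (rad/s): [2.57, 2.57, 3.14, 3.14, 3.14, 3.14].

## Interface

Orientations are given as a rotation vector (axis times angle).
In Python, from rig import telemetry, get_image, camera_model, workorder, spot_in, trace, place_of gives the robot as it stands.
- The arm moves only by the tool step_arm, never from a script. Its argument "motion" is a list of rows, each an object with "delta_pos": the shift along the tool's x, y, z in m, a list of three; "roll": the turn about the tool's z in degrees. In form: [{"delta_pos": [dx, dy, dz], "roll": roll}, ...]. A call has 1 to 20 rows; each row is the pose to reach, as a shift and turn from the pose commanded when the call began, along the tool's axes at that moment; what a row does not reach only later rows make up. A row lasts 1/12 s, in which the tool goes at most 41.7 mm and 7.16 degrees, less where a joint would pass 70% of its speed; a pose out of reach is approached as far as the arm can. A call with a gripper value outside its range is refused whole. "jaw" is the closure, from -1 (fully open) to 1 (shut), set as the call begins (left out, the last holds). The fingers move at their own pace and stop on an object; "newtons" is the grip in N (left out, the last holds). Time passes only in rows, so rows that repeat a pose let the fingers close. It gives the time, the measured TCP pose, the force and the opening at its end, in the units of the state.
- telemetry.state(): the state, without advancing time (a new reading comes with each control period).
- get_image(name): name is "scene" or "top"; returns the picture (384x512x3 uint8, blue, green, red); there is no depth.
- camera_model(name): a dict with "fx", "fy", "cx", "cy" (pixels), "k1" (the pictures are not rectified: a ray, as slopes to the right and down, at radius r is drawn at 1 + k1 r^2 times it, then the intrinsics apply), "R" (3x3) and "t" (3): a world point X has camera coordinates R X + t. Camera axes: x right, y down, z forward; pixel columns grow to the right and rows downward; lengths in m; the calibration is good to about 2 mm. A picture is of the moment at which its call begins. camera_model takes no time and is no camera call.
- workorder.finish_job(): hands the job in, once; it reports no verdict.
Trained networks look in the newest picture that a camera, given by its name, has taken for a name from the list of things; names that differ only in an ending like _2 or _b are one class to them, and where a whole thing is asked for, a point or a joint stands for the part that bears it (a point fixed in the world has none). Each returns a list of dicts, best first, with "conf" (0 to 1); they miss things now and then, are a little off and sometimes report something else, mostly with a low value. They report only what shows in the picture. A call takes as long as a camera call.
- spot_in(name, camera): "position" ([row, column] in pixels, amid what is visible of it).
- trace(name, camera): "region" (384x512 bool, what is visible of it) and "position" ([row, column] in pixels, amid what is visible of it).
- place_of(name, camera): "position" ([row, column] in pixels: a listed point, or the origin of a listed thing).
The state is a dict: "t": time; "qpos": joint angles; "joint_vel": joint speeds; "joint_efforts": joint torques, N m; "eef_pos": TCP position; "tcp_rot": TCP orientation; "wrist_force": force on the tool from outside, world axes, zero at the start; "torque": the same for the moment, N m; "finger_gap": opening from 0.0 (shut) to 1.0 (fully open).
Only numpy, scipy, OpenCV 4.12 (cv2) and the standard library are available. Lean on these libraries where they do the work, as an engineer would, in place of code of your own. Each camera call takes 0.05 s, during which the arm holds its last target. There are 200 camera calls.

## Working session

There is one attempt and no reset: what is moved stays moved. The work goes in short steps, Python scripts to look and compute and a tool call to move; the robot and the scene stay as the last step left them, time stands still between calls to the robot, and variables do not carry over. Pictures are saved under pics/ and viewed, about 8 in all and at most 12, crops included, and the job is handed in when it is done.

Besides the shell and the picture viewer there is one more tool, called after "Call:" as name(argument=value, ...), one argument or row to a line, values as JSON. step_arm: Moves the arm, as the interface text tells. Its arguments: {"type":"object","properties":{"motion":{"type":"array","items":{"type":"object","properties":{"delta_pos":{"type":"array","items":{"type":"number"}},"roll":{"type":"number"}}}},"jaw":{"type":"number"},"newtons":{"type":"number"}},"required":["motion"]}

```bash
mkdir -p pics; python3 - <<'E'
from rig import *
import cv2,numpy as np
s=telemetry.state();print({k:np.round(v,3) for k,v in s.items()})
for c in("scene","top"):
    cv2.imwrite(f"pics/{c}0.png",get_image(c)); m=camera_model(c);print(c,{k:np.round(v,4).tolist() for k,v in m.items()})
    for n in("can_a","can_a_seat","hook_seat","balance","conical_flask","sample_pot","amber_bottle"):
        print(n,[(np.round(d["position"],1).tolist(),round(d["conf"],2)) for d in place_of(n,c)])
a=cv2.imread("pics/scene0.png");b=cv2.imread("pics/top0.png");cv2.imwrite("pics/both0.png",cv2.resize(np.vstack([a,b]),None,fx=.78,fy=.78))
E
ls
```

```text
{'t': np.float64(0.0), 'qpos': array([ 1.288,  0.261, -0.139,  1.173, -0.   ,  1.571]), 'joint_vel': array([-0.001, -0.001, -0.002,  0.001,  0.   ,  0.   ]), 'joint_efforts': array([ 1.0000e-03, -4.0568e+01,  2.5392e+01,  1.9000e-02,  0.0000e+00,
        0.0000e+00]), 'eef_pos': array([0.146, 0.504, 0.404]), 'tcp_rot': array([-4.43e-01, -3.11e+00,  3.00e-03]), 'wrist_force': array([0.198, 1.24 , 0.707]), 'torque': array([-0.   , -0.02 ,  0.064]), 'finger_gap': np.float64(0.998)}
scene {'fx': 463.1947, 'fy': 463.1947, 'cx': 252.8936, 'cy': 189.9987, 'k1': -0.0177, 'R': [[-0.9878, 0.1554, -0.0064], [0.1412, 0.8789, -0.4557], [-0.0652, -0.451, -0.8901]], 't': [0.4972, -0.1386, 1.4164]}
can_a [([309.2, 270.6], 0.97), ([251.3, 298.8], 0.76), ([260.9, 225.9], 0.61)]
can_a_seat [([231.1, 299.9], 0.88)]
hook_seat [([146.8, 275.4], 0.85)]
balance [([191.3, 226.8], 0.92)]
conical_flask [([193.4, 227.3], 0.69), ([307.1, 217.8], 0.65)]
sample_pot [([145.4, 221.7], 0.53)]
amber_bottle [([138.5, 246.1], 0.76)]
top {'fx': 448.7823, 'fy': 448.7823, 'cx': 254.2869, 'cy': 190.4451, 'k1': 0.0193, 'R': [[0.0062, -0.9997, -0.0242], [-0.9909, -0.0029, -0.1345], [0.1344, 0.0248, -0.9906]], 't': [0.1836, 0.5526, 1.3542]}
can_a [([203.5, 180.9], 0.76), ([169.8, 221.8], 0.72), ([234.4, 227.3], 0.66)]
can_a_seat [([231.1, 221.2], 0.65)]
hook_seat []
balance [([180.0, 290.6], 0.92)]
conical_flask [([159.5, 189.9], 0.9), ([231.5, 223.4], 0.15)]
sample_pot [([184.3, 341.1], 0.61)]
amber_bottle [([205.1, 347.2], 0.61)]
pics
```

View pics/both0.png

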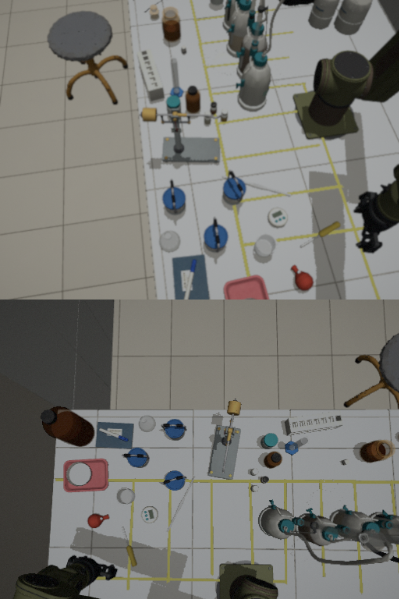

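The pictures show three blue-lidded cans (top, full-size pixels about (220,168), (178,203), (218,232)) with black-gripped handles, and the balance at about (288,195). I'll triangulate and enlarge next.

```bash
cat > h.py <<'E'
from rig import *
import cv2,numpy as np
def P(X,c):
    m=camera_model(c);p=np.array(m["R"])@np.asarray(X,float)+m["t"];s=p[:2]/p[2];s=s*(1+m["k1"]*(s@s))
    return np.array([m["cy"]+m["fy"]*s[1],m["cx"]+m["fx"]*s[0]])
def ray(rc,c):
    m=camera_model(c);d=np.array([(rc[1]-m["cx"])/m["fx"],(rc[0]-m["cy"])/m["fy"]]);s=d.copy()
    for _ in range(9): s=d/(1+m["k1"]*(s@s))
    R=np.array(m["R"]);return -R.T@m["t"],R.T@np.r_[s,1]
def at(rc,c,z):
    o,d=ray(rc,c);return o+d*(z-o[2])/d[2]
def tri(a,b):
    o1,d1=ray(a,"scene");o2,d2=ray(b,"top");A=np.c_[d1,-d2];k=np.linalg.lstsq(A,o2-o1,rcond=None)[0]
    p,q=o1+d1*k[0],o2+d2*k[1];return (p+q)/2,np.linalg.norm(p-q)
E
python3 - <<'E'
from h import *
np.set_printoptions(precision=4,suppress=True)
for rc in [(309.2,270.6),(251.3,298.8),(260.9,225.9)]:print("S can",at(rc,"scene",0))
for rc in [(203.5,180.9),(169.8,221.8),(234.4,227.3)]:print("T can",at(rc,"top",0))
print("seat S",at((231.1,299.9),"scene",.141),"T",at((231.1,221.2),"top",.141))
print("hook S",at((146.8,275.4),"scene",.242),"bal",at((191.3,226.8),"scene",0),at((180,290.6),"top",0))
print("flask",at((307.1,217.8),"scene",0),at((159.5,189.9),"top",0),"pot",at((184.3,341.1),"top",0),"amb",at((205.1,347.2),"top",0))
a=cv2.imread("pics/top0.png")[135:260,150:350];b=cv2.imread("pics/scene0.png")[120:340,180:350]
cv2.imwrite("pics/ct.png",cv2.resize(a,None,fx=4,fy=4,interpolation=2));cv2.imwrite("pics/cs.png",cv2.resize(b,None,fx=2.7,fy=2.7,interpolation=2))
E
```

```text
S can [0.5237 0.4229 0.    ]
S can [0.4207 0.2803 0.    ]
S can [0.6206 0.276  0.    ]
T can [0.5144 0.4213 0.    ]
T can [0.624  0.2922 0.    ]
T can [0.4169 0.2715 0.    ]
seat S [0.429  0.2768 0.141 ] T [0.421  0.2771 0.141 ]
hook S [0.4602 0.0892 0.242 ] bal [0.5907 0.0671 0.    ] [0.5912 0.0712 0.    ]
flask [0.6574 0.3962 0.    ] [0.6576 0.3961 0.    ] pot [ 0.5777 -0.0892  0.    ] amb [ 0.5112 -0.1071  0.    ]
```

View pics/ct.png

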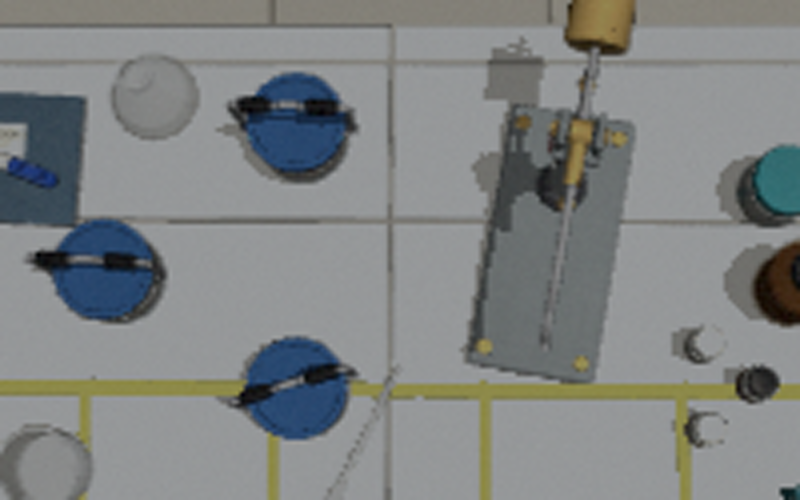

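View pics/cs.png

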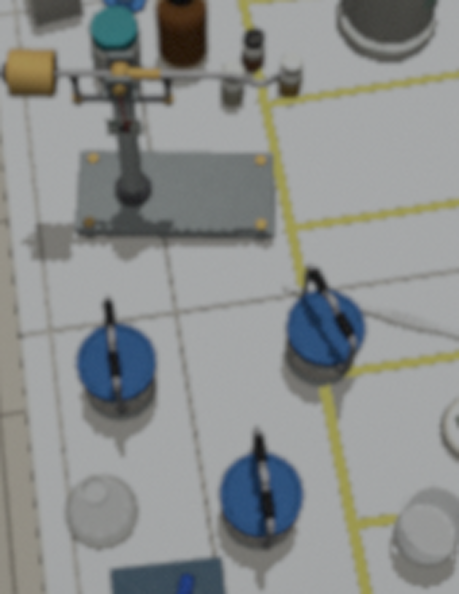

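Top crop: black grip pairs at crop pixels (253,104)/(322,107), (47,260)/(119,262) and (254,395)/(327,374); the balance base corners and the hook tip, near (545,345), are clear. In the scene crop the hook is at about (275,80). Next I fit the poses in both views.

```bash
cat > fit.py <<'E'
from h import *
from scipy.optimize import least_squares,minimize
from scipy.spatial.transform import Rotation as Rn
np.set_printoptions(precision=4,suppress=True)
def T(p,L): # local->world
    c,s=np.cos(p[2]),np.sin(p[2]);return np.array([p[0]+c*L[0]-s*L[1],p[1]+s*L[0]+c*L[1],L[2]])
def fitcan(p0,ims):
    g=[(x,y*sg,.135+z) for sg in(1,-1) for x in(-.003,.003) for y in np.linspace(.014,.035,7) for z in(-.004,.004)]
    r=[(x,y*sg,.137) for sg in(1,-1) for x in(-.012,.012) for y in np.linspace(.012,.037,7)]+[(0,y,.141) for y in(-.005,0,.005)]
    def cost(p):
        v=0
        for c,im in ims.items():
            f=lambda L:cv2.remap(im,*[np.array([[q]],np.float32) for q in P(T(p,L),c)[::-1]],cv2.INTER_LINEAR)[0,0]
            v+=np.mean([f(L) for L in g])-.7*np.mean([f(L) for L in r])
        return v
    R=minimize(cost,p0,method="Nelder-Mead",options=dict(initial_simplex=np.array(p0)+np.vstack([[0,0,0],np.diag([.006,.006,.15])]),xatol=1e-4,fatol=.01))
    return R.x,R.fun
E
python3 - <<'E'
from fit import *
ims={c:cv2.imread(f"pics/{c}0.png").max(2).astype(np.float32) for c in("scene","top")}
G=[((253,104),(322,107)),((47,260),(119,262)),((254,395),(327,374))]
for a,b in G:
    w=[at((135+(q[1]-1.5)/4,150+(q[0]-1.5)/4),"top",.138) for q in(a,b)]
    d=w[0]-w[1];p0=[*(w[0]+w[1])[:2]/2,np.arctan2(-d[0],d[1])]
    print("p0",np.array(p0),"both",*fitcan(p0,ims),"top",fitcan(p0,{"top":ims["top"]})[0],"scene",fitcan(p0,{"scene":ims["scene"]})[0])
L=[(.06,.05),(.06,-.05),(-.15,-.05),(-.15,.05)]
tp=[(512,105),(635,122),(593,382),(468,362)];sc=[(76,235),(80,151),(274,153),(272,235)]
tp=[(135+(v-1.5)/4,150+(u-1.5)/4) for u,v in tp];sc=[(120+v/2.7,180+u/2.7) for u,v in sc]
for nm,on in(("both",(1,1)),("top",(1,0)),("scene",(0,1))):
    f=lambda p:np.concatenate([on[0]*(P(T(p,(*l,.02)),"top")-t) for l,t in zip(L,tp)]+[on[1]*(P(T(p,(*l,.02)),"scene")-t) for l,t in zip(L,sc)])
    r=least_squares(f,[.59,.07,-.15]);print("bal",nm,r.x,r.cost,"hook",T(r.x,(-.125,0,.242)))
    if nm=="both":print("proj hook S/T",P(T(r.x,(-.125,0,.242)),"scene"),P(T(r.x,(-.125,0,.242)),"top"),"pivot",P(T(r.x,(0,0,.25)),"scene"),P(T(r.x,(0,0,.25)),"top"))
print(Rn.from_rotvec(telemetry.state()["tcp_rot"]).as_matrix())
E
```

```text
Traceback (most recent call last):
  File "fit.py", line 16, in fitcan
    R=minimize(cost,p0,method="Nelder-Mead",options=dict(initial_simplex=np.array(p0)+np.vstack([[0,0,0],np.diag([.006,.006,.15])]),xatol=1e-4,fatol=.01))
  File "fit.py", line 14, in cost
    v+=np.mean([f(L) for L in g])-.7*np.mean([f(L) for L in r])
                ~^^^
  File "fit.py", line 13, in <lambda>
    f=lambda L:cv2.remap(im,*[np.array([[q]],np.float32) for q in P(T(p,L),c)[::-1]],cv2.INTER_LINEAR)[0,0]
                                                                  ~^^^^^^^^^^
  File "h.py", line 4, in P
    m=camera_model(c);p=np.array(m["R"])@np.asarray(X,float)+m["t"];s=p[:2]/p[2];s=s*(1+m["k1"]*(s@s))
ValueError: time passes only in moves, steps and waits
```

```bash
sed -i 's/^import cv2,numpy as np/import cv2,numpy as np,functools\ncamera_model=functools.cache(camera_model)/' h.py
cat > run1.py <<'E'
from fit import *
ims={c:cv2.imread(f"pics/{c}0.png").max(2).astype(np.float32) for c in("scene","top")}
G=[((253,104),(322,107)),((47,260),(119,262)),((254,395),(327,374))]
for a,b in G:
    w=[at((135+(q[1]-1.5)/4,150+(q[0]-1.5)/4),"top",.138) for q in(a,b)]
    d=w[0]-w[1];p0=[*(w[0]+w[1])[:2]/2,np.arctan2(-d[0],d[1])]
    print("p0",np.array(p0),"both",*fitcan(p0,ims),"top",fitcan(p0,{"top":ims["top"]})[0],"scene",fitcan(p0,{"scene":ims["scene"]})[0])
L=[(.06,.05),(.06,-.05),(-.15,-.05),(-.15,.05)]
tp=[(512,105),(635,122),(593,382),(468,362)];sc=[(76,235),(80,151),(274,153),(272,235)]
tp=[(135+(v-1.5)/4,150+(u-1.5)/4) for u,v in tp];sc=[(120+v/2.7,180+u/2.7) for u,v in sc]
for nm,on in(("both",(1,1)),("top",(1,0)),("scene",(0,1))):
    f=lambda p:np.concatenate([on[0]*(P(T(p,(*l,.02)),"top")-t) for l,t in zip(L,tp)]+[on[1]*(P(T(p,(*l,.02)),"scene")-t) for l,t in zip(L,sc)])
    r=least_squares(f,[.59,.07,-.15]);print("bal",nm,r.x,r.cost,"hook",T(r.x,(-.125,0,.242)))
    if nm=="both":print("proj hook S/T",P(T(r.x,(-.125,0,.242)),"scene"),P(T(r.x,(-.125,0,.242)),"top"),"pivot",P(T(r.x,(0,0,.25)),"scene"),P(T(r.x,(0,0,.25)),"top"))
print(Rn.from_rotvec(telemetry.state()["tcp_rot"]).as_matrix())
E
python3 run1.py
```

```text
p0 [ 0.6248  0.2798 -0.0427] both [ 0.6247  0.2802 -0.0381] -76.54705810546875 top [ 0.624   0.2809 -0.027 ] scene [ 0.6254  0.2797 -0.0332]
p0 [ 0.5103  0.4259 -0.0246] both [ 0.5119  0.4243 -0.0361] -95.93785858154297 top [ 0.5114  0.4252 -0.0371] scene [ 0.513   0.4244 -0.0438]
p0 [0.4221 0.2744 0.2844] both [0.4226 0.2767 0.3114] -89.70755004882812 top [0.4226 0.2763 0.3028] scene [0.4232 0.2764 0.3188]
bal both [ 0.5843  0.0763 -0.1658] 3.8307148312985615 hook [0.461 0.097 0.242]
proj hook S/T [149.5086 275.6122] [214.4106 286.1451] pivot [147.4936 224.0896] [167.6673 293.9433]
bal top [ 0.5848  0.0745 -0.1633] 0.7052944036067622 hook [0.4614 0.0948 0.242 ]
bal scene [ 0.584   0.0783 -0.1685] 1.401517190660225 hook [0.4608 0.0992 0.242 ]
[[-0.9603  0.2791  0.    ]
 [ 0.2791  0.9603  0.0001]
 [-0.      0.0001 -1.    ]]
```

```bash
cat > plan.py <<'E'
from fit import *
def plan(xy,z,ang): # world TCP target, desired jaw-axis angle (rad, mod pi)
    s=telemetry.state();R=Rn.from_rotvec(s["tcp_rot"]).as_matrix()
    d=R.T@(np.r_[xy,z]-s["eef_pos"]);cur=np.arctan2(R[1,1],R[0,1])
    r=-(ang-cur);r=(r+np.pi/2)%np.pi-np.pi/2
    print("t",round(s["t"],2),"delta mm",d*1000,"roll",np.degrees(r),"Rz",R[:,2],"j6",s["qpos"][5],"F",s["wrist_force"],"gap",s["finger_gap"])
C={1:(.6247,.2802,-.0350),2:(.5119,.4243,-.0370),3:(.4226,.2767,.310)}
def can(i,z=.290,g=.0245): plan(T(C[i],(0,g,0))[:2],z,C[i][2])
E
python3 -c "
from plan import *
can(2)
q=lambda u,v:(135+(v-1.5)/4,150+(u-1.5)/4)
tip=at(q(545,347),'top',.25);piv=at(q(578,133),'top',.255);mid=at(q(561,245),'top',.25)
print(tip,piv,mid,np.arctan2((piv-tip)[1],(piv-tip)[0]))
"
```

```text
t 0.8 delta mm [-367.2075   49.0461  114.7442] roll 75.91627278377236 Rz [ 0.      0.0001 -1.    ] j6 1.5708187430555542 F [-0.8971 -0.3925 -0.2098] gap 0.999473487837638
[0.4422 0.0981 0.25  ] [0.5828 0.0762 0.255 ] [0.5091 0.0874 0.25  ] -0.15468549373821766
```

Call:
step_arm(
  motion=[
    {"delta_pos":[-0.03,0.004,0],"roll":7},
    {"delta_pos":[-0.065,0.008,0],"roll":14},
    {"delta_pos":[-0.1,0.013,0],"roll":21},
    {"delta_pos":[-0.135,0.018,0],"roll":28},
    {"delta_pos":[-0.17,0.023,0],"roll":35},
    {"delta_pos":[-0.205,0.027,0],"roll":42},
    {"delta_pos":[-0.24,0.032,0],"roll":49},
    {"delta_pos":[-0.275,0.037,0],"roll":56},
    {"delta_pos":[-0.31,0.041,0],"roll":63},
    {"delta_pos":[-0.34,0.045,0.015],"roll":70},
    {"delta_pos":[-0.36,0.048,0.03],"roll":75.9},
    {"delta_pos":[-0.367,0.049,0.045],"roll":75.9},
    {"delta_pos":[-0.367,0.049,0.055],"roll":75.9},
    {"delta_pos":[-0.367,0.049,0.06],"roll":75.9},
  ],
  jaw=-1,
)

```text
t: 1.97
eef_pos: [0.5124, 0.4482, 0.3424]
tcp_rot: [-2.262, -2.179, 0.006]
wrist_force: [-0.6, -0.4, -0.3]
finger_gap: 0.995
```

```bash
python3 -c "
from plan import *
can(2)"
```

```text
t 1.97 delta mm [ 0.672   0.491  52.4155] roll -0.009191366463198932 Rz [-0.0029 -0.0021 -1.    ] j6 2.326541529081643 F [-0.579  -0.3844 -0.3127] gap 0.9945485559128527
```

Call:
step_arm(
  motion=[
    {"delta_pos":[0.0005,0.0005,0.015],"roll":0},
    {"delta_pos":[0.0005,0.0005,0.03],"roll":0},
    {"delta_pos":[0.0005,0.0005,0.042],"roll":0},
    {"delta_pos":[0.0005,0.0005,0.05],"roll":0},
    {"delta_pos":[0.0005,0.0005,0.054],"roll":0},
    {"delta_pos":[0.0005,0.0005,0.054],"roll":0},
    {"delta_pos":[0.0005,0.0005,0.054],"roll":0},
  ],
)

```text
t: 2.55
eef_pos: [0.5128, 0.4496, 0.2914]
tcp_rot: [-2.261, -2.181, -0.001]
wrist_force: [0.1, 0.7, -0.2]
finger_gap: 0.998
```

Call:
step_arm(
  motion=[
    {"delta_pos":[0,0,0],"roll":0},
    {"delta_pos":[0,0,0],"roll":0},
    {"delta_pos":[0,0,0],"roll":0},
    {"delta_pos":[0,0,0],"roll":0},
    {"delta_pos":[0,0,0],"roll":0},
    {"delta_pos":[0,0,0],"roll":0},
    {"delta_pos":[0,0,0],"roll":0},
    {"delta_pos":[0,0,0],"roll":0},
    {"delta_pos":[0,0,0],"roll":0},
    {"delta_pos":[0,0,0],"roll":0},
  ],
  jaw=1,
  newtons=80,
)

```text
t: 3.38
eef_pos: [0.5133, 0.4495, 0.291]
tcp_rot: [-2.262, -2.18, -0.002]
wrist_force: [0.7, 0.7, 1.9]
finger_gap: 0.103
```

```bash
python3 -c "
from plan import *
can(2);print(telemetry.state()['torque'])"
```

```text
t 3.38 delta mm [-0.7319 -0.4714  1.006 ] roll 0.018436832476000965 Rz [ 0.0007  0.0008 -1.    ] j6 2.326666462484983 F [0.7139 0.7016 1.8979] gap 0.10272593799195061
[ 0.1697 -0.1165 -0.0117]
```

Gripped (gap 0.10 × 85 mm ≈ 9 mm). I'll lift 8 mm and weigh it.

Call:
step_arm(
  motion=[
    {"delta_pos":[0,0,-0.002],"roll":0},
    {"delta_pos":[0,0,-0.004],"roll":0},
    {"delta_pos":[0,0,-0.006],"roll":0},
    {"delta_pos":[0,0,-0.008],"roll":0},
    {"delta_pos":[0,0,-0.008],"roll":0},
    {"delta_pos":[0,0,-0.008],"roll":0},
    {"delta_pos":[0,0,-0.008],"roll":0},
    {"delta_pos":[0,0,-0.008],"roll":0},
  ],
)

```text
t: 4.05
eef_pos: [0.513, 0.4492, 0.2985]
tcp_rot: [-2.262, -2.18, 0.001]
wrist_force: [-0.7, 0.4, -1.2]
finger_gap: 0.096
```

Call:
step_arm(
  motion=[
    {"delta_pos":[0,0,0],"roll":0},
  ],
)

```text
t: 4.13
eef_pos: [0.513, 0.4492, 0.2985]
tcp_rot: [2.262, 2.18, -0.001]
wrist_force: [0.7, -0.2, -2.3]
finger_gap: 0.102
```

Call:
step_arm(
  motion=[
    {"delta_pos":[0,0,0],"roll":0},
  ],
)

```text
t: 4.22
eef_pos: [0.5131, 0.4492, 0.2986]
tcp_rot: [2.262, 2.18, -0.0]
wrist_force: [0.9, -0.3, -1.3]
finger_gap: 0.1
```

Call:
step_arm(
  motion=[
    {"delta_pos":[0,0,0],"roll":0},
  ],
)

```text
t: 4.3
eef_pos: [0.5131, 0.4493, 0.2986]
tcp_rot: [2.262, 2.18, -0.0]
wrist_force: [-0.5, 0.0, -2.7]
finger_gap: 0.091
```

Mean force is about −1.9 N, so this can is empty. Setting it back down and releasing.

Call:
step_arm(
  motion=[
    {"delta_pos":[0,0,0.003],"roll":0},
    {"delta_pos":[0,0,0.006],"roll":0},
    {"delta_pos":[0,0,0.008],"roll":0},
    {"delta_pos":[0,0,0.0085],"roll":0},
    {"delta_pos":[0,0,0.0085],"roll":0},
    {"delta_pos":[0,0,0.0085],"roll":0},
  ],
)

```text
t: 4.8
eef_pos: [0.5131, 0.4494, 0.291]
tcp_rot: [-2.262, -2.18, -0.002]
wrist_force: [-1.8, 0.4, 4.1]
finger_gap: 0.097
```

Call:
step_arm(
  motion=[
    {"delta_pos":[0,0,0],"roll":0},
    {"delta_pos":[0,0,0],"roll":0},
    {"delta_pos":[0,0,0],"roll":0},
    {"delta_pos":[0,0,0],"roll":0},
    {"delta_pos":[0,0,-0.006],"roll":0},
    {"delta_pos":[0,0,-0.02],"roll":0},
    {"delta_pos":[0,0,-0.04],"roll":0},
    {"delta_pos":[0,0,-0.055],"roll":0},
    {"delta_pos":[0,0,-0.06],"roll":0},
  ],
  jaw=-1,
)

```text
t: 5.55
eef_pos: [0.5137, 0.4497, 0.3534]
tcp_rot: [2.262, 2.18, 0.007]
wrist_force: [0.6, 0.6, 0.4]
finger_gap: 0.999
```

```bash
python3 -c "
from plan import *
can(1,.34);can(3,.34)"
```

```text
t 5.55 delta mm [-140.8834  117.0489   13.3759] roll -0.10030599117174219 Rz [ 0.0036  0.003  -1.    ] j6 2.326644297042452 F [0.6494 0.6165 0.4269] gap 0.9992850299928614
t 5.55 delta mm [-153.2624  -93.0681   12.6041] roll -19.86734992318514 Rz [ 0.0036  0.003  -1.    ] j6 2.326644297042452 F [0.6494 0.6165 0.4269] gap 0.9992850299928614
```

Call:
step_arm(
  motion=[
    {"delta_pos":[-0.02,-0.012,0],"roll":-4},
    {"delta_pos":[-0.05,-0.03,0],"roll":-9},
    {"delta_pos":[-0.08,-0.049,0],"roll":-14},
    {"delta_pos":[-0.11,-0.067,0],"roll":-19},
    {"delta_pos":[-0.135,-0.082,0.005],"roll":-20},
    {"delta_pos":[-0.148,-0.09,0.01],"roll":-20},
    {"delta_pos":[-0.153,-0.093,0.015],"roll":-20},
    {"delta_pos":[-0.153,-0.093,0.02],"roll":-20},
    {"delta_pos":[-0.153,-0.093,0.02],"roll":-20},
  ],
)

```text
t: 6.3
eef_pos: [0.4148, 0.3001, 0.3294]
tcp_rot: [-1.849, -2.54, 0.0]
wrist_force: [0.0, 0.2, -0.7]
finger_gap: 1.0
```

```bash
python3 -c "
from plan import *
can(3)"
```

```text
t 6.3 delta mm [-0.1464  0.2602 39.3559] roll 0.12501846797588723 Rz [-0.0003  0.0001 -1.    ] j6 1.8847858949558303 F [ 0.0219  0.1934 -0.6812] gap 1.000288985124769
```

Call:
step_arm(
  motion=[
    {"delta_pos":[0,0,0.012],"roll":0},
    {"delta_pos":[0,0,0.024],"roll":0},
    {"delta_pos":[0,0,0.034],"roll":0},
    {"delta_pos":[0,0,0.039],"roll":0},
    {"delta_pos":[0,0,0.039],"roll":0},
    {"delta_pos":[0,0,0.039],"roll":0},
  ],
)

```text
t: 6.8
eef_pos: [0.4149, 0.3002, 0.2909]
tcp_rot: [-1.848, -2.54, 0.001]
wrist_force: [-0.4, 0.5, 0.2]
finger_gap: 1.002
```

Call:
step_arm(
  motion=[
    {"delta_pos":[0,0,0],"roll":0},
    {"delta_pos":[0,0,0],"roll":0},
    {"delta_pos":[0,0,0],"roll":0},
    {"delta_pos":[0,0,0],"roll":0},
    {"delta_pos":[0,0,0],"roll":0},
    {"delta_pos":[0,0,0],"roll":0},
    {"delta_pos":[0,0,0],"roll":0},
    {"delta_pos":[0,0,0],"roll":0},
    {"delta_pos":[0,0,0],"roll":0},
  ],
  jaw=1,
  newtons=90,
)

```text
t: 7.55
eef_pos: [0.4148, 0.3, 0.2915]
tcp_rot: [1.849, 2.54, 0.002]
wrist_force: [0.5, 1.2, 1.8]
finger_gap: 0.094
```

Call:
step_arm(
  motion=[
    {"delta_pos":[0,0,-0.002],"roll":0},
    {"delta_pos":[0,0,-0.004],"roll":0},
    {"delta_pos":[0,0,-0.006],"roll":0},
    {"delta_pos":[0,0,-0.008],"roll":0},
    {"delta_pos":[0,0,-0.008],"roll":0},
    {"delta_pos":[0,0,-0.008],"roll":0},
    {"delta_pos":[0,0,-0.008],"roll":0},
    {"delta_pos":[0,0,-0.008],"roll":0},
  ],
)

```text
t: 8.22
eef_pos: [0.4145, 0.2997, 0.2991]
tcp_rot: [-1.849, -2.54, 0.001]
wrist_force: [0.1, 0.6, -4.6]
finger_gap: 0.095
```

Call:
step_arm(
  motion=[
    {"delta_pos":[0,0,0],"roll":0},
  ],
)

```text
t: 8.3
eef_pos: [0.4145, 0.2998, 0.2991]
tcp_rot: [-1.849, -2.54, 0.0]
wrist_force: [0.5, 0.8, -5.5]
finger_gap: 0.096
```

Call:
step_arm(
  motion=[
    {"delta_pos":[0,0,0],"roll":0},
  ],
)

```text
t: 8.38
eef_pos: [0.4145, 0.2997, 0.2991]
tcp_rot: [-1.849, -2.54, 0.0]
wrist_force: [0.5, 0.8, -5.5]
finger_gap: 0.094
```

Mean is about −5.2 N, so this is the full can. Next I lift it and go in front of the hook.

```bash
cat >> plan.py <<'E'
B=[.5845,.0758,-.160]
def hang(dx,dz,dy=0,lean=0): # seat relative to hook_seat, balance axes
    plan(T(B,(-.125+dx,.0245+dy,0))[:2],.392+dz,B[2])
E
python3 -c "
from plan import *
hang(-.065,.028)"
```

```text
t 8.38 delta mm [-157.0918  -65.1259 -120.8536] roll 27.064457745687342 Rz [-0.0002 -0.0001 -1.    ] j6 1.8845184322805741 F [ 0.4983  0.7677 -5.4808] gap 0.094273811203214
```

Call:
step_arm(
  motion=[
    {"delta_pos":[0,0,-0.01],"roll":0},
    {"delta_pos":[0,0,-0.025],"roll":0},
    {"delta_pos":[0,0,-0.045],"roll":0},
    {"delta_pos":[0,0,-0.065],"roll":0},
    {"delta_pos":[-0.005,-0.002,-0.085],"roll":1},
    {"delta_pos":[-0.015,-0.006,-0.1],"roll":3},
    {"delta_pos":[-0.03,-0.012,-0.112],"roll":6},
    {"delta_pos":[-0.048,-0.02,-0.12],"roll":9},
    {"delta_pos":[-0.066,-0.027,-0.121],"roll":12},
    {"delta_pos":[-0.084,-0.035,-0.121],"roll":15},
    {"delta_pos":[-0.102,-0.042,-0.121],"roll":18},
    {"delta_pos":[-0.12,-0.05,-0.121],"roll":21},
    {"delta_pos":[-0.136,-0.056,-0.121],"roll":24},
    {"delta_pos":[-0.147,-0.061,-0.121],"roll":26},
    {"delta_pos":[-0.154,-0.064,-0.121],"roll":27},
    {"delta_pos":[-0.157,-0.065,-0.121],"roll":27},
    {"delta_pos":[-0.157,-0.065,-0.121],"roll":27},
    {"delta_pos":[-0.157,-0.065,-0.121],"roll":27},
    {"delta_pos":[-0.157,-0.065,-0.121],"roll":27},
  ],
  newtons=110,
)

```text
t: 9.97
eef_pos: [0.4011, 0.131, 0.4203]
tcp_rot: [-2.389, -2.039, -0.001]
wrist_force: [-0.0, 0.0, -5.9]
finger_gap: 0.09
```

```bash
python3 - <<'E'
from plan import *
hang(-.065,.028)
for c,(r0,r1,c0,c1) in {"scene":(90,240,190,390),"top":(150,300,220,370)}.items():
    im=get_image(c)
    for n in("can_a_seat","hook_seat"):
        print(c,n,[(np.round(d["position"],1).tolist(),round(d["conf"],2)) for d in place_of(n,c)])
    b=T(B,(-.125,0,.242));s=T(B,(-.19,0,.27));print("pred hook",P(b,c),"seat",P(s,c))
    cv2.imwrite(f"pics/{c}1.png",im);globals()[c]=cv2.resize(im[r0:r1,c0:c1],None,fx=3.9 if c=="scene" else 3.9,fy=3.9,interpolation=2)
cv2.imwrite("pics/s1.png",scene);cv2.imwrite("pics/t1.png",top)
E
```

```text
t 9.97 delta mm [-0.7579 -0.2022  0.3365] roll 0.12682898857170513 Rz [ 0.0003  0.0006 -1.    ] j6 2.04401383916137 F [-0.0452  0.0042 -5.8605] gap 0.09013806820141354
scene can_a_seat [([143.1, 301.0], 0.89), ([308.5, 271.6], 0.24)]
scene hook_seat [([148.3, 276.4], 0.6)]
pred hook [149.0808 275.4997] seat [142.8038 303.2415]
top can_a_seat [([159.9, 189.6], 0.66)]
top hook_seat []
pred hook [214.3926 286.6217] seat [238.6401 283.1598]
```

View pics/s1.png

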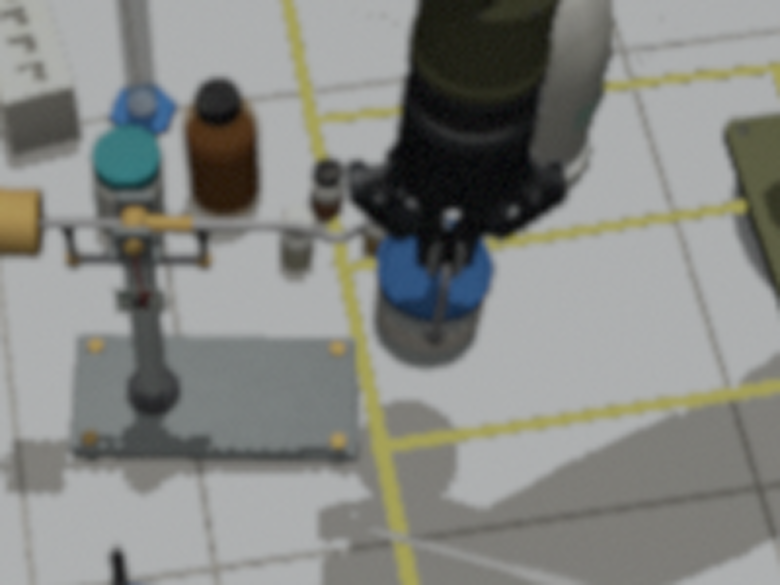

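View pics/t1.png

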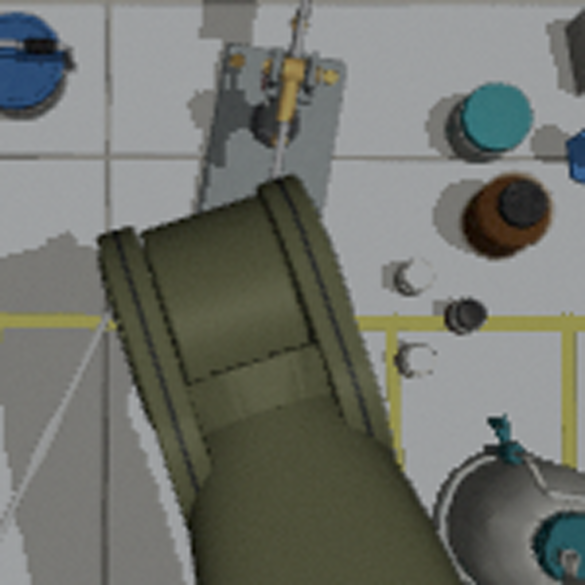

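The scene crop shows the can plumb in the jaws in front of the hook. The hook bend is at crop (342,236), which is pixel (150.5,277.7). In the top view the wrist hides the hook. I'll check the beam line against the model.

```bash
python3 - <<'E'
from plan import *
for c,f in (("scene","pics/scene1.png"),("scene","pics/scene0.png"),("top","pics/top0.png")):
    im=cv2.imread(f).max(2).astype(float)
    for lx in(-.05,-.065,-.08,-.09):
        a=P(T(B,(lx,0,.25)),c);n=P(T(B,(lx,.01,.25)),c)-a
        k=np.arange(-15,15.1,1.);v=[cv2.remap(im.astype(np.float32),np.array([[q[1]]],np.float32),np.array([[q[0]]],np.float32),1)[0,0] for q in (a+n*t/10 for t in k)]
        print(f[5:11],lx,"px/mm",round(np.linalg.norm(n)/10,2),np.round(v).astype(int).tolist())
# overlay of handle prediction in the newest picture
im=cv2.imread("pics/scene1.png");S=4
big=cv2.resize(im[120:200,255:335],None,fx=7,fy=7,interpolation=2)
Bp=(*T(B,(-.19,0,0))[:2],B[2]);zo=.129
for L in[(0,-.043,.09),(0,-.043,.135),(0,-.0085,.135),(0,0,.141),(0,.0085,.135),(0,.037,.135),(0,.043,.09)]:
    q=P(T(Bp,(L[0],L[1],L[2]+zo)),"scene");cv2.circle(big,(int((q[1]-255)*7+3),int((q[0]-120)*7+3)),3,(0,0,255),-1)
for L in[(-.125,0,.236),(-.145,0,.254),(-.098,0,.25),(-.09,0,.25)]:
    q=P(T(B,L),"scene");cv2.circle(big,(int((q[1]-255)*7+3),int((q[0]-120)*7+3)),3,(0,255,0),-1)
cv2.imwrite("pics/ov.png",big)
E
```

```text
scene1 -0.05 px/mm 0.35 [43, 45, 48, 51, 58, 65, 74, 84, 95, 106, 116, 125, 129, 131, 132, 127, 120, 113, 111, 108, 107, 110, 114, 117, 121, 124, 129, 135, 140, 147, 153]
scene1 -0.065 px/mm 0.35 [46, 52, 58, 64, 71, 79, 87, 96, 104, 113, 122, 131, 134, 136, 137, 131, 124, 118, 117, 116, 116, 122, 128, 135, 142, 151, 157, 163, 168, 172, 174]
scene1 -0.08 px/mm 0.35 [166, 168, 170, 172, 173, 173, 173, 173, 172, 170, 167, 165, 159, 152, 146, 143, 140, 138, 144, 150, 156, 162, 168, 173, 174, 176, 177, 176, 176, 176, 176]
scene1 -0.09 px/mm 0.35 [176, 175, 175, 174, 174, 173, 172, 171, 170, 168, 164, 161, 155, 148, 142, 135, 128, 121, 123, 125, 128, 133, 138, 141, 141, 141, 140, 139, 137, 136, 135]
scene0 -0.05 px/mm 0.35 [40, 43, 46, 50, 56, 62, 70, 80, 90, 100, 110, 119, 122, 124, 125, 119, 113, 107, 105, 103, 101, 105, 107, 110, 113, 117, 121, 127, 133, 140, 145]
scene0 -0.065 px/mm 0.35 [41, 45, 49, 53, 61, 70, 78, 88, 98, 107, 116, 124, 127, 128, 129, 124, 118, 112, 110, 108, 108, 113, 118, 124, 132, 140, 147, 153, 159, 162, 165]
scene0 -0.08 px/mm 0.35 [151, 153, 156, 158, 160, 162
[... 312 characters left out ...]
p -0.05 px/mm 0.38 [114, 113, 112, 112, 113, 113, 109, 104, 98, 95, 94, 104, 118, 130, 123, 116, 111, 106, 101, 88, 73, 60, 53, 46, 43, 43, 44, 46, 48, 48, 52]
top0.p -0.065 px/mm 0.38 [114, 114, 113, 113, 113, 113, 113, 113, 113, 110, 107, 109, 119, 128, 126, 119, 112, 111, 110, 111, 112, 113, 113, 113, 113, 113, 114, 114, 114, 114, 114]
top0.p -0.08 px/mm 0.38 [112, 113, 113, 114, 113, 112, 112, 112, 113, 110, 107, 106, 116, 126, 127, 119, 110, 109, 109, 110, 111, 112, 112, 112, 112, 112, 113, 113, 113, 113, 113]
top0.p -0.09 px/mm 0.38 [112, 112, 111, 112, 112, 112, 112, 112, 112, 111, 110, 110, 110, 117, 124, 122, 111, 100, 100, 104, 108, 110, 111, 112, 113, 113, 113, 113, 113, 112, 112]
```

View pics/ov.png

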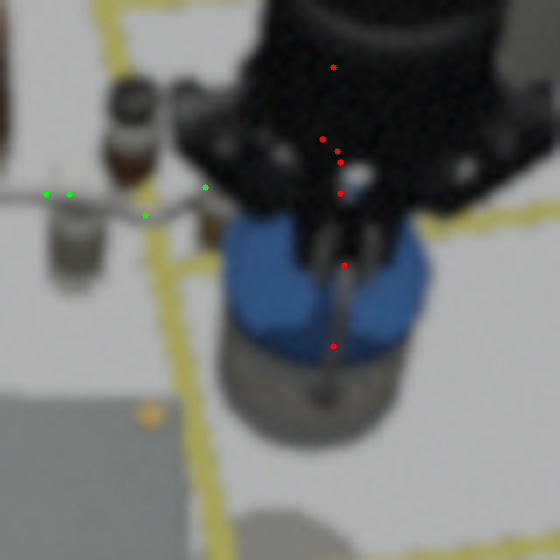

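Overlay: the model beam points (green) lie on the rod and hook, and the handle points (red) lie on the handle to within about 1–2 px. Advancing over the tip.

Call:
step_arm(
  motion=[
    {"delta_pos":[-0.0005,0.004,0],"roll":0},
    {"delta_pos":[-0.0005,0.01,0],"roll":0},
    {"delta_pos":[-0.0005,0.018,0],"roll":0},
    {"delta_pos":[-0.0005,0.026,0],"roll":0},
    {"delta_pos":[-0.0005,0.034,0],"roll":0},
    {"delta_pos":[-0.0005,0.042,0],"roll":0},
    {"delta_pos":[-0.0005,0.05,0],"roll":0},
    {"delta_pos":[-0.0005,0.057,0],"roll":0},
    {"delta_pos":[-0.0005,0.063,0],"roll":0},
    {"delta_pos":[-0.0005,0.067,0],"roll":0},
    {"delta_pos":[-0.0005,0.067,0],"roll":0},
    {"delta_pos":[-0.0005,0.067,0],"roll":0},
    {"delta_pos":[-0.0005,0.067,0],"roll":0},
  ],
)

```text
t: 11.35
eef_pos: [0.4667, 0.1193, 0.4201]
tcp_rot: [-2.39, -2.038, 0.001]
wrist_force: [-0.6, 0.2, -5.1]
finger_gap: 0.093
```

```bash
python3 - <<'E'
from plan import *
hang(0,0)
im=get_image("scene");cv2.imwrite("pics/scene2.png",im)
for n in("can_a_seat","hook_seat"): print(n,[(np.round(d["position"],1).tolist(),round(d["conf"],2)) for d in place_of(n,"scene")])
big=cv2.resize(im[110:190,235:315],None,fx=7,fy=7,interpolation=2)
cv2.imwrite("pics/s2.png",big)
E
```

```text
t 11.35 delta mm [ 0.3367 -1.7185 28.1159] roll 0.06811082154268441 Rz [-0.0008 -0.     -1.    ] j6 1.9798272158908383 F [-0.5872  0.1984 -5.0519] gap 0.09262985260466132
can_a_seat [([145.0, 277.9], 0.65)]
hook_seat [([299.4, 278.9], 0.3)]
```

View pics/s2.png

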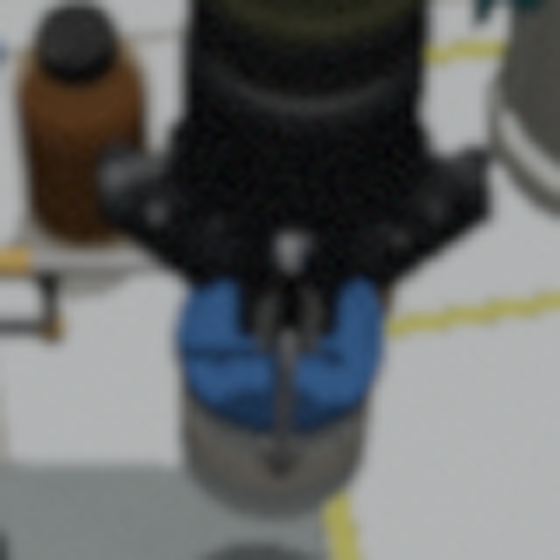

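The handle's bend, at crop (292,250), is over the hook column. The wrist force is unchanged, so nothing is touching. Lowering to near contact.

Call:
step_arm(
  motion=[
    {"delta_pos":[0,-0.001,0.003],"roll":0},
    {"delta_pos":[0,-0.001,0.007],"roll":0},
    {"delta_pos":[0,-0.001,0.011],"roll":0},
    {"delta_pos":[0,-0.001,0.015],"roll":0},
    {"delta_pos":[0,-0.001,0.018],"roll":0},
    {"delta_pos":[0,-0.001,0.02],"roll":0},
    {"delta_pos":[0,-0.001,0.021],"roll":0},
    {"delta_pos":[0,-0.001,0.021],"roll":0},
    {"delta_pos":[0,-0.001,0.021],"roll":0},
  ],
)

```text
t: 12.25
eef_pos: [0.4661, 0.1195, 0.3992]
tcp_rot: [2.391, 2.038, 0.0]
wrist_force: [0.1, -0.0, -6.0]
finger_gap: 0.089
```

Call:
step_arm(
  motion=[
    {"delta_pos":[0,0,0.001],"roll":0},
    {"delta_pos":[0,0,0.002],"roll":0},
    {"delta_pos":[0,0,0.003],"roll":0},
    {"delta_pos":[0,0,0.004],"roll":0},
    {"delta_pos":[0,0,0.004],"roll":0},
  ],
)

```text
t: 12.67
eef_pos: [0.4659, 0.1194, 0.395]
tcp_rot: [-2.391, -2.038, 0.0]
wrist_force: [-0.3, -1.1, -4.2]
finger_gap: 0.093
```

Call:
step_arm(
  motion=[
    {"delta_pos":[0,0,0.001],"roll":0},
    {"delta_pos":[0,0,0.002],"roll":0},
    {"delta_pos":[0,0,0.003],"roll":0},
    {"delta_pos":[0,0,0.003],"roll":0},
  ],
)

```text
t: 13.0
eef_pos: [0.466, 0.1195, 0.3924]
tcp_rot: [2.391, 2.038, 0.0]
wrist_force: [-1.5, 0.1, -1.5]
finger_gap: 0.092
```

Call:
step_arm(
  motion=[
    {"delta_pos":[0,0,0.001],"roll":0},
    {"delta_pos":[0,0,0.002],"roll":0},
    {"delta_pos":[0,0,0.003],"roll":0},
    {"delta_pos":[0,0,0.003],"roll":0},
  ],
)

```text
t: 13.33
eef_pos: [0.4662, 0.1195, 0.3892]
tcp_rot: [2.39, 2.038, 0.001]
wrist_force: [-0.1, -0.4, -1.6]
finger_gap: 0.089
```

Load has started transferring at about z 0.393, as predicted. Now I lower it slowly with the beam.

Call:
step_arm(
  motion=[
    {"delta_pos":[0,0.0002,0.001],"roll":0},
    {"delta_pos":[0,0.0004,0.002],"roll":0},
    {"delta_pos":[0,0.0005,0.003],"roll":0},
    {"delta_pos":[0,0.0006,0.004],"roll":0},
    {"delta_pos":[0,0.0007,0.005],"roll":0},
    {"delta_pos":[0,0.0008,0.006],"roll":0},
    {"delta_pos":[0,0.001,0.007],"roll":0},
    {"delta_pos":[0,0.001,0.007],"roll":0},
  ],
)

```text
t: 14.0
eef_pos: [0.467, 0.1193, 0.382]
tcp_rot: [-2.391, -2.038, 0.0]
wrist_force: [-0.6, 0.3, -1.8]
finger_gap: 0.092
```

Call:
step_arm(
  motion=[
    {"delta_pos":[0,0.0002,0.001],"roll":0},
    {"delta_pos":[0,0.0004,0.002],"roll":0},
    {"delta_pos":[0,0.0006,0.003],"roll":0},
    {"delta_pos":[0,0.0006,0.003],"roll":0},
  ],
)

```text
t: 14.33
eef_pos: [0.4676, 0.1192, 0.3789]
tcp_rot: [-2.391, -2.038, 0.001]
wrist_force: [0.1, 1.0, -1.5]
finger_gap: 0.095
```

```bash
python3 - <<'E'
from plan import *
hang(0,-.017)
im=get_image("scene")
cv2.imwrite("pics/s3.png",cv2.resize(im[110:200,195:315],None,fx=6,fy=6,interpolation=2))
E
```

```text
t 14.33 delta mm [ 0.2874 -2.6389  3.9334] roll 0.06254023879721754 Rz [-0.0005 -0.     -1.    ] j6 1.9792938964578948 F [ 0.1406  0.9533 -1.5437] gap 0.09477625637822394
```

View pics/s3.png

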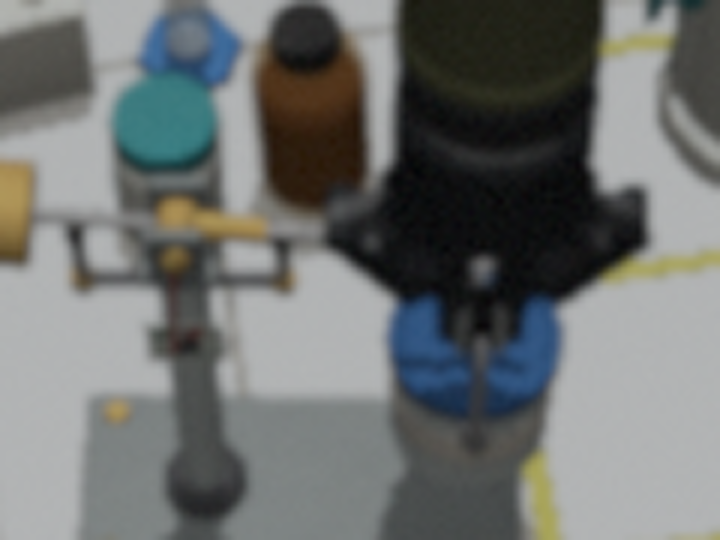

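The beam at crop (270,230) is visibly tipping with the load. Continuing down to the stop.

Call:
step_arm(
  motion=[
    {"delta_pos":[0,0.0001,0.0007],"roll":0},
    {"delta_pos":[0,0.0002,0.0014],"roll":0},
    {"delta_pos":[0,0.0003,0.002],"roll":0},
    {"delta_pos":[0,0.0003,0.002],"roll":0},
  ],
)

```text
t: 14.72
eef_pos: [0.4679, 0.1192, 0.377]
tcp_rot: [-2.391, -2.038, 0.0]
wrist_force: [-0.7, 0.4, -1.5]
finger_gap: 0.091
```

Call:
step_arm(
  motion=[
    {"delta_pos":[0,0,0.0007],"roll":0},
    {"delta_pos":[0,0,0.0014],"roll":0},
    {"delta_pos":[0,0,0.0014],"roll":0},
  ],
)

```text
t: 14.97
eef_pos: [0.468, 0.1191, 0.3757]
tcp_rot: [2.391, 2.038, 0.0]
wrist_force: [0.1, -0.3, -1.4]
finger_gap: 0.09
```

Call:
step_arm(
  motion=[
    {"delta_pos":[0,0,0.0007],"roll":0},
    {"delta_pos":[0,0,0.0007],"roll":0},
    {"delta_pos":[0,0,0.0007],"roll":0},
  ],
)

```text
t: 15.22
eef_pos: [0.468, 0.1191, 0.3751]
tcp_rot: [2.391, 2.038, 0.0]
wrist_force: [0.1, -1.2, -2.1]
finger_gap: 0.091
```

Call:
step_arm(
  motion=[
    {"delta_pos":[0,0,0.0005],"roll":0},
    {"delta_pos":[0,0,0.001],"roll":0},
    {"delta_pos":[0,0,0.001],"roll":0},
  ],
)

```text
t: 15.47
eef_pos: [0.468, 0.1191, 0.3747]
tcp_rot: [2.39, 2.038, 0.001]
wrist_force: [-1.7, -1.4, 4.0]
finger_gap: 0.095
```

Call:
step_arm(
  motion=[
    {"delta_pos":[0,0,0.0005],"roll":0},
    {"delta_pos":[0,0,0.001],"roll":0},
    {"delta_pos":[0,0,0.001],"roll":0},
  ],
)

```text
t: 15.72
eef_pos: [0.468, 0.1191, 0.3744]
tcp_rot: [2.39, 2.037, 0.002]
wrist_force: [-2.9, -1.0, 7.6]
finger_gap: 0.093
```

Call:
step_arm(
  motion=[
    {"delta_pos":[0,0,0.0],"roll":0},
    {"delta_pos":[0,0,0],"roll":0},
  ],
)

```text
t: 15.88
eef_pos: [0.468, 0.1191, 0.3744]
tcp_rot: [2.39, 2.037, 0.002]
wrist_force: [-2.8, 0.0, 9.8]
finger_gap: 0.093
```

The stop is reached: the force reversed to +9 N. Backing off to near-zero force before releasing.

Call:
step_arm(
  motion=[
    {"delta_pos":[0,0,-0.0006],"roll":0},
    {"delta_pos":[0,0,-0.0012],"roll":0},
    {"delta_pos":[0,0,-0.0012],"roll":0},
    {"delta_pos":[0,0,-0.0012],"roll":0},
  ],
)

```text
t: 16.22
eef_pos: [0.468, 0.1191, 0.3746]
tcp_rot: [2.39, 2.038, 0.001]
wrist_force: [-0.4, -0.1, 5.1]
finger_gap: 0.091
```

Call:
step_arm(
  motion=[
    {"delta_pos":[0,0,0],"roll":0},
    {"delta_pos":[0,0,0],"roll":0},
  ],
)

```text
t: 16.38
eef_pos: [0.4681, 0.1192, 0.3746]
tcp_rot: [2.39, 2.038, 0.001]
wrist_force: [-0.8, 0.1, 5.2]
finger_gap: 0.096
```

Call:
step_arm(
  motion=[
    {"delta_pos":[0,0,-0.0006],"roll":0},
    {"delta_pos":[0,0,-0.0011],"roll":0},
    {"delta_pos":[0,0,-0.0011],"roll":0},
    {"delta_pos":[0,0,-0.0011],"roll":0},
  ],
)

```text
t: 16.72
eef_pos: [0.468, 0.1192, 0.3749]
tcp_rot: [-2.39, -2.038, 0.001]
wrist_force: [-0.0, -0.7, -0.6]
finger_gap: 0.09
```

Call:
step_arm(
  motion=[
    {"delta_pos":[0,0,0],"roll":0},
    {"delta_pos":[0,0,0],"roll":0},
    {"delta_pos":[0,0,0],"roll":0},
  ],
  newtons=20,
)

```text
t: 16.97
eef_pos: [0.4678, 0.1192, 0.3751]
tcp_rot: [-2.39, -2.038, 0.001]
wrist_force: [0.0, 0.9, -1.8]
finger_gap: 0.092
```

Call:
step_arm(
  motion=[
    {"delta_pos":[0,0,0],"roll":0},
    {"delta_pos":[0,0,0],"roll":0},
    {"delta_pos":[0,0,0],"roll":0},
    {"delta_pos":[0,0,0],"roll":0},
    {"delta_pos":[0,0,0],"roll":0},
    {"delta_pos":[0,0,0],"roll":0},
    {"delta_pos":[0,0,0],"roll":0},
    {"delta_pos":[0,0,0],"roll":0},
    {"delta_pos":[0,0,0],"roll":0},
    {"delta_pos":[0,0,0],"roll":0},
  ],
  jaw=0,
)

```text
t: 17.8
eef_pos: [0.4679, 0.1192, 0.3754]
tcp_rot: [2.391, 2.038, -0.0]
wrist_force: [-0.0, -0.1, -0.2]
finger_gap: 0.498
```

```bash
python3 - <<'E'
from plan import *
hang(0,-.017)
im=get_image("scene")
cv2.imwrite("pics/s4.png",cv2.resize(im[110:200,195:315],None,fx=6,fy=6,interpolation=2))
E
```

```text
t 17.8 delta mm [ 0.2805 -2.9896  0.3954] roll 0.06137260426666454 Rz [-0. -0. -1.] j6 1.9790847344734204 F [-0.0321 -0.1283 -0.2291] gap 0.4983842459787524
```

View pics/s4.png

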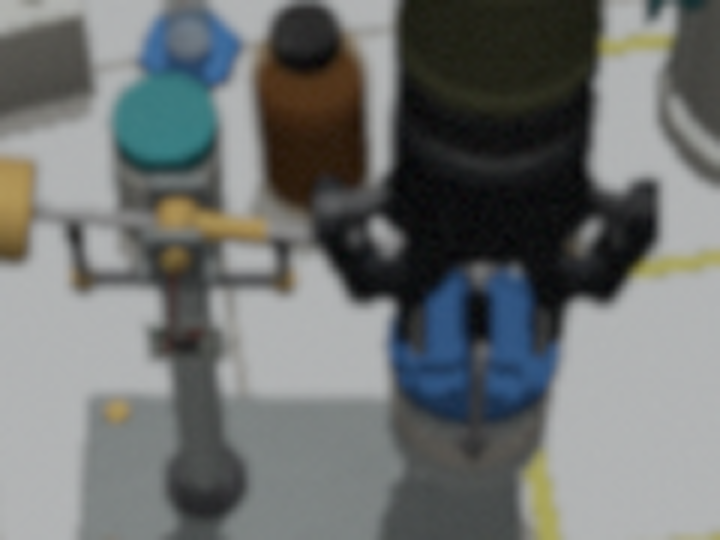

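The can hangs free: the handle, at crop (478,330), is centred between the open fingers, the force is about 0 and the beam is down. Now I raise straight up, then back.

Call:
step_arm(
  motion=[
    {"delta_pos":[0,0,-0.003],"roll":0},
    {"delta_pos":[0,0,-0.008],"roll":0},
    {"delta_pos":[0,0,-0.015],"roll":0},
    {"delta_pos":[0,0,-0.025],"roll":0},
    {"delta_pos":[0,0,-0.037],"roll":0},
    {"delta_pos":[0,0,-0.05],"roll":0},
    {"delta_pos":[0,0,-0.065],"roll":0},
    {"delta_pos":[0,0,-0.08],"roll":0},
    {"delta_pos":[0.02,-0.01,-0.085],"roll":0},
    {"delta_pos":[0.04,-0.025,-0.085],"roll":0},
    {"delta_pos":[0.07,-0.04,-0.085],"roll":0},
    {"delta_pos":[0.1,-0.06,-0.085],"roll":0},
    {"delta_pos":[0.13,-0.08,-0.085],"roll":0},
    {"delta_pos":[0.16,-0.1,-0.085],"roll":0},
    {"delta_pos":[0.19,-0.12,-0.085],"roll":0},
    {"delta_pos":[0.22,-0.14,-0.085],"roll":0},
    {"delta_pos":[0.24,-0.15,-0.085],"roll":0},
    {"delta_pos":[0.24,-0.15,-0.085],"roll":0},
    {"delta_pos":[0.24,-0.15,-0.085],"roll":0},
    {"delta_pos":[0.24,-0.15,-0.085],"roll":0},
  ],
)

```text
t: 19.52
eef_pos: [0.3578, 0.3796, 0.4608]
tcp_rot: [2.39, 2.038, -0.0]
wrist_force: [-0.3, -0.3, 0.2]
finger_gap: 0.503
```

```bash
python3 - <<'E'
from plan import *
s=get_image("scene");t=get_image("top");cv2.imwrite("pics/scene5.png",s);cv2.imwrite("pics/top5.png",t)
ims={"scene":s.max(2).astype(np.float32),"top":t.max(2).astype(np.float32)}
for i in(1,2): print(i,C[i],fitcan(C[i],ims))
a=cv2.resize(s[115:215,195:315],None,fx=4,fy=4,interpolation=2);b=cv2.resize(t[140:240,240:330],None,fx=4,fy=4,interpolation=2)
cv2.imwrite("pics/e5.png",np.hstack([a[:,:440],b]))
E
```

```text
1 (0.6247, 0.2802, -0.035) (array([ 0.6248,  0.2806, -0.0364]), np.float64(-79.7997055053711))
2 (0.5119, 0.4243, -0.037) (array([ 0.5119,  0.4254, -0.0388]), np.float64(-101.26176452636719))
```

View pics/e5.png

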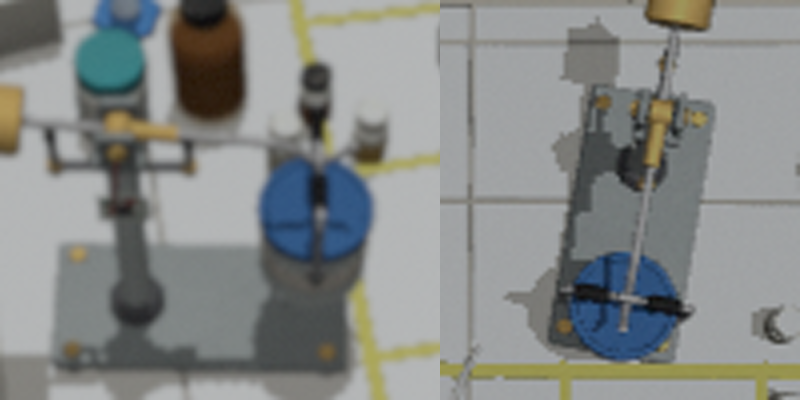

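The can hangs with the hook in the bend between the two grips (top view, crop (627,297)). The beam is down and the empties have moved about 1 mm or less. I'll let any swing settle, then hand in.

Call:
step_arm(
  motion=[
    {"delta_pos":[0,0,0]},
    {"delta_pos":[0,0,0]},
    {"delta_pos":[0,0,0]},
    {"delta_pos":[0,0,0]},
    {"delta_pos":[0,0,0]},
    {"delta_pos":[0,0,0]},
    {"delta_pos":[0,0,0]},
    {"delta_pos":[0,0,0]},
    {"delta_pos":[0,0,0]},
    {"delta_pos":[0,0,0]},
    {"delta_pos":[0,0,0]},
    {"delta_pos":[0,0,0]},
    {"delta_pos":[0,0,0]},
    {"delta_pos":[0,0,0]},
    {"delta_pos":[0,0,0]},
    {"delta_pos":[0,0,0]},
  ],
)

```text
validation failed for argument at $.mo...
```

```bash
python3 - <<'E'
from h import *
d=[float(np.abs(get_image(c).astype(int)-cv2.imread(f"pics/{c}5.png")).max(2)[r].mean()) for c,r in(("scene",np.s_[115:215,195:315]),("top",np.s_[140:240,240:330]))]
print("change since last",d); print(workorder.finish_job(),telemetry.state()["t"])
E
```

```text
change since last [1.1156666666666666, 1.4882222222222221]
the job is handed in; nothing more can be done
the job is handed in; nothing more can be done
```

The full can is hanging on the balance hook and the job is handed in. The hand-in gave no verdict.

- **Finding the full can:** I lifted two cans by one grip. The first weighed about 1.9 N, so it was empty, and I set it back. The second, nearest the robot, weighed about 5.3 N, so it was the full one. I never touched the third can.
- **Hanging it:** I took the handle over the hook tip from the front and lowered it by hand with the beam. The wrist force reversed to about +10 N when the beam met its stop. I backed off to near zero force, then released and withdrew.
- **Last checks:** The hook sits in the bend between the two grips, the beam is down, and the can looks plumb by eye. The two empties are within about 1 mm of where they were. I did not measure the flask, pot and bottles afterwards.
- **What failed:** The 1.3 s settling wait before hand-in was rejected because its rows had no roll value, so it never ran. The two close-up pictures at hand-in matched those just before to within noise, but they were only a fraction of a second apart. That means a slow swing is not fully ruled out.

The arm work took about 20 s of the 67 s allowed.

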